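Preset the castor caddy on its spike mark

ROBOT

A 7-joint arm with a two-finger parallel gripper is mounted at the origin on the work surface. World frame = base frame: x ahead of the robot, y to its left, z up, the work surface at z = 0. Lengths are in m, angles in rad, forces in N, time in s.
With the tool pointing down it reaches from about 0.4 to 0.875 m from the base axis. Payload 6.5 kg.
Tool frame: the origin (TCP) lies midway between the tips of the shut fingers; the grasp point (between the pads) lies 19 mm behind it (r.grasp_offset is the x of the grasp point in the tool frame, in m); x points along the fingers, y is the direction in which the jaws open and shut, and the axes are right-handed (so a half turn about x gives the same grasp; the last joint's range is limited). The gripper opens to 85 mm and grips with 20 to 120 N. Pads are 22 mm wide; open, the fingers measure 114 mm over their backs; the gripper's body (76 mm by 85 mm) begins 54 mm behind the grasp point. The pads swing forward as they close: fully open they stand 13 mm farther back than shut.
Start: joints at [1.256, 0.536, -0.004, 1.538, 0.003, 1.067, -0.071], TCP at [0.16, -0.63, 0.231] pointing down, gripper open.
Joint ranges: [-2.7, 2.7], [-0.37, 2.16], [-1.27, 1.26], [0.24, 2.4], [-1.31, 4.45], [0.19, 1.91], [-2.76, 2.76]. Speed limits (rad/s): [2.39, 2.39, 3.14, 3.14, 3.14, 3.14, 3.14].

INTERFACE

Orientations are given as a unit quaternion [x, y, z, w].
In Python, from workcell import r, viewer, workorder gives the robot as it stands. The module is installed in compiled form; this text tells all that it offers.
- The arm moves only by the tool play_rows, never from a script. Its argument "plan" is a list of rows, each an object of numbers: "dx", "dy", "dz": the shift along the tool's x, y, z in mm; "twist": the turn about the tool's x in degrees. A call has 1 to 12 rows; each row shifts and turns the pose as measured when the row begins, along the tool's axes as they then stand; what a row does not reach is not made up. A row lasts 1/10 s, in which the tool goes at most 50 mm and 8.59 degrees, less where a joint would pass 70% of its speed; a pose out of reach is approached as far as the arm can. A call is refused whole if a number of a shift passes 50 or a number of a turn 8.59, either way. A call with a gripper value outside its range is refused whole. "jaw" is the closure in counts, from 0 (fully open) to 255 (shut), set as the call begins (left out, the last holds). The fingers move at their own pace and stop on an object; "squeeze" is the grip in N (left out, the last holds). Time passes only in rows, so rows that do not move let the fingers close. It gives the time, the measured TCP pose, the force and the opening at its end, in the units of the state.
- r.sense(): the state, without advancing time (a new reading comes with each control period).
- viewer.camera(name): name is "scene" or "top" or "wrist"; returns (picture, depth): 420x560x3 uint8, red, green, blue; 420x560 float32, m along the optical axis (not along the pixel's ray), 0 where there is no reading.
- viewer.get_calibration(name): a dict with "vfov" (degrees; the focal length in pixels is half the picture's height over the tangent of half this angle, whatever the lens; pixels are square), "cx", "cy" (the principal point, pixels), "world_from_camera" (4x4, takes a point from camera to world coordinates). Camera axes: x right, y down, z forward; pixel columns grow to the right and rows downward; lengths in m; the calibration is good to about 2 mm. A picture is of the moment at which its call begins: read the wrist's pose just before it. get_calibration takes no time and is no camera call; for the wrist camera it gives the pose at the moment of the call.
- workorder.close_job(): hands the job in, once; it reports no verdict.
The state is a dict: "time": time; "qpos": joint angles; "joint_vel": joint speeds; "effort": joint torques, N m; "eef_pos": TCP position; "ee_rot": TCP orientation; "wrist_force": force on the tool from outside, world axes, zero at the start; "wrist_torque": the same for the moment, N m; "opening": finger opening in m.
Only numpy, scipy, OpenCV 4.12 (cv2) and the standard library are available. Lean on these libraries where they do the work, as an engineer would, in place of code of your own. Each camera call takes 0.05 s, during which the arm holds its last target. There are 200 camera calls.

TASK

The glass ashtray has been left on the caddy's spike mark: slide it along the counter, without lifting it, into its own small taped square. Then run the castor caddy forwards, with the cash box riding on it, until both swivel castors at its rear have swung round and trail straight, and steer it in between the four corners of its larger taped mark, all wheels on the counter and square to the tape, so that it stands with both castors still trailing, ready to go on in one push. Leave everything else on the counter alone.

Things in the scene. Friction and masses are not known exactly. Their poses are not given: they have to be found in the camera images.
- caddy: Low wooden castor caddy, 200 mm long, 164 wide over the castor plates, deck 200 x 110, deck top 60 mm above the counter; about 0.6 kg plus the box. Origin: on the counter under the deck's centre; x forward (rigid-wheel end), z up; starts facing roughly world +y. Two rigid front wheels at x +70, y +-68 mm: it will not go sideways but turns about a point on the front axle line.
- rear_face (a point): Centre of the caddy's flat upright rear face, at the swivel-castor end, the place to push: 100 mm behind the origin, 41 mm up. The face is 110 mm wide, 22 to 60 mm above the counter; the last 60 mm of deck before it is empty. Rolling drag about 1 N; pushed slowly, the caddy coasts only a few mm.
- castor_l (a joint): Swivel angle (rad) of the rear left castor, counter-clockwise from above, no stops. 0 or any whole number of turns = wheel straight behind its pivot (trailing); pi = wheel pointing forwards. Starts more or less forwards; swings round by itself within 50 to 90 mm of forward travel.
- castor_r (a joint): The same for the rear right castor.
- castor_l_axle (a point): Centre of the rear left castor's 36 mm wheel, 14 mm from its pivot, which is at caddy x -42, y +68 mm. In the caddy's frame it lies at x -56 mm when the castor trails straight, at -28 mm when it points forwards.
- castor_r_axle (a point): The same for the rear right castor (pivot at caddy x -42, y -68 mm).
- cash_box: Grey tin cash box with lid handle and toggle latch, 127 x 97 x 62 mm (handle top 129 mm above the counter), about 0.4 kg, standing loose on the front part of the caddy's deck. Origin: centre of its underside; x along the caddy.
- box_place (a point): The box's place on the deck: top of the deck, 29 mm forward of the caddy's centre.
- ashtray: Round amber glass ashtray, 100 mm across the rim (86 mm at the foot), 30 mm high (35 mm with its rim bumps), about 0.35 kg, standing on the caddy's mark. Origin: centre of its underside.
- caddy_mark: The caddy's spike mark: four L corners of 12 mm black tape, flat on the counter, enclosing 220 x 184 mm. Origin: its centre on the counter; x is the long direction and the way the caddy must face (roughly +y in the world).
- ashtray_mark: The ashtray's mark: four smaller L corners of black tape enclosing a 130 mm square, flat on the counter, beyond the caddy's mark. Origin: its centre on the counter.
- bell: Bystander: chrome desk bell, 84 mm across, 60 mm high. Origin: centre of its underside.
- pen: Bystander: black fountain pen lying flat, 132 mm long along x, 15 mm high. Origin: centre of its underside.
- abacus: Bystander: wooden abacus with red beads lying flat, 130 (x) x 200 (y) x 20 mm. Origin: centre of its underside.
- mug: Bystander: steel mug, 76 mm across, 85 mm high, handle at +y. Origin: centre of its underside.
- candlestick: Bystander: brass candlestick, 96 mm across the foot, 140 mm high. Origin: centre of its underside.
- book: Bystander: closed book lying flat, 105 (x) x 150 (y) x 26 mm. Origin: centre of its underside.
- tin: Bystander: small flat tin, 82 (x) x 57 (y) x 25 mm. Origin: centre of its underside.
Not all that is in view belongs to the job. Several things have the shape of the ashtray; the one meant has the colours described above. Several things have the shape of the caddy; the one meant has the colours described above.

How it is judged:
On the way, in this order (a step that is already met when the one before it is completed fails the run):
1. the ashtray stands in its small taped square (centre within 20 mm of the square's centre), let go and at rest (horizontal distance between ashtray and ashtray_mark below 0.02 m and linear speed of ashtray below 0.01 m/s and contact force between each of the arm, the fingers and ashtray below 0.1 N), for 0.2 s.
2. both castors have swung round to trail (within about 30 degrees) while the caddy is still at least 50 mm short of its mark (x of each of castor_l_axle, castor_r_axle in the frame of caddy below -0.0541 m and horizontal distance between caddy and caddy_mark above 0.05 m), for 0.1 s.
At the end, for the whole second after the job is handed in: Caddy at rest on its wheels, centre within 20 mm of its mark's, square within 8 degrees, both castors trailing within about 22 degrees, cash box within 30 mm of its place on the deck; ashtray upright at rest on the counter within 20 mm of its square's centre (horizontal distance between caddy and caddy_mark below 0.02 m and angle between the x axis of caddy and the x axis of caddy_mark, either way round below 0.14 rad and height (world z) of each of caddy, ashtray below 0.006 m and angle between each of caddy, ashtray's own z axis and vertical below 0.05 rad and linear speed of each of caddy, ashtray below 0.01 m/s and x of each of castor_l_axle, castor_r_axle in the frame of caddy below -0.055 m and distance between cash_box and box_place below 0.03 m and horizontal distance between ashtray and ashtray_mark below 0.02 m); the robot touches nothing.
It fails at once if the ashtray is lifted or tipped (height (world z) of ashtray above 0.015 m or angle between ashtray's own z axis and vertical above 0.3 rad).
It fails at once if the caddy is lifted or tipped (height (world z) of caddy above 0.015 m or angle between caddy's own z axis and vertical above 0.2 rad).
It fails at once if the cash box slides more than 30 mm from its place on the deck (distance between cash_box and box_place above 0.03 m).
It fails at once if a bystander is moved more than 20 mm (distance of any of bell, pen, abacus, mug, candlestick, book, tin from where it was at the start of the episode above 0.02 m).
It also fails if it takes over 69 s, if anything falls off the work surface, if the arm or the gripper's body presses on something with over 40 N, if the wrist force passes 120 N, or if a joint passes its speed limit or range.

## Working session

There is one attempt and no reset: what is moved stays moved. The work goes in short steps, Python scripts to look and compute and a tool call to move; the robot and the scene stay as the last step left them, time stands still between calls to the robot, and variables do not carry over. Pictures are saved under pics/ and viewed, about 8 in all and at most 12, crops included, and the job is handed in when it is done.

Besides the shell and the picture viewer there is one more tool, called after "Emit:" as a command line: name --argument value ..., lists and objects as JSON in quotes. play_rows: Moves the arm, as the interface text tells. Its arguments: {"type":"object","properties":{"plan":{"type":"array"},"jaw":{"type":"number"},"squeeze":{"type":"number"}},"required":["plan"]}

```bash
mkdir -p pics
cat > h.py <<'E'
import numpy as np, cv2
from workcell import r, viewer, workorder
def cam(n,fn=None):
    c=viewer.get_calibration(n); p,d=viewer.camera(n)
    if fn: cv2.imwrite('pics/'+fn,p[:,:,::-1]); np.savez('pics/'+fn+'.npz',p=p,d=d,**{k:np.array(v) for k,v in c.items()})
    return p,d,c
def load(fn):
    z=np.load('pics/'+fn+'.npz'); return z['p'],z['d'],{k:z[k] for k in('vfov','cx','cy','world_from_camera')}
def ray(c,u,v,z=0.):
    f=210/np.tan(np.radians(c['vfov'])/2); T=np.array(c['world_from_camera'])
    d=T[:3,:3]@np.array([(u-c['cx'])/f,(v-c['cy'])/f,1]); o=T[:3,3]
    return o+d*(z-o[2])/d[2]
def proj(c,P):
    f=210/np.tan(np.radians(c['vfov'])/2); T=np.linalg.inv(np.array(c['world_from_camera']))
    q=T[:3,:3]@np.array(P)+T[:3,3]; return np.array([c['cx']+f*q[0]/q[2],c['cy']+f*q[1]/q[2]])
E
python3 - <<'E'
from h import *
p,d,c=cam('top','top0.png'); print(c)
p2,d2,c2=cam('scene','sc0.png'); print(c2)
s=r.sense(); print(s)
E
```

```text
{'vfov': 51.25808123143762, 'cx': 284.1802228568133, 'cy': 213.53202115003643, 'world_from_camera': array([[-0.02822485, -0.99888541,  0.03783253,  0.48718669],
       [-0.99939652,  0.02743221, -0.02130903, -0.05561435],
       [ 0.02024745, -0.03841114, -0.99905687,  1.35741765],
       [ 0.        ,  0.        ,  0.        ,  1.        ]])}
{'vfov': 51.07551792347988, 'cx': 282.9067626200843, 'cy': 204.18224504306255, 'world_from_camera': array([[-0.26410452,  0.71909041, -0.64277351,  1.56128411],
       [ 0.96446485,  0.19171318, -0.18180652,  0.19528599],
       [-0.00750717, -0.66794838, -0.74416974,  1.23631393],
       [ 0.        ,  0.        ,  0.        ,  1.        ]])}
{'time': 0.1, 'qpos': array([ 1.2557912 ,  0.53709467, -0.00446892,  1.53876694,  0.00259086,
        1.06731552, -0.07119844]), 'joint_vel': array([-0.00040659, -0.00288213, -0.00017993, -0.00331165, -0.00178641,
        0.00199813, -0.00101104]), 'effort': array([ 2.85089591e-03, -5.84559631e+01,  1.05209056e+00, -2.59771693e+01,
        1.26423145e-02,  4.58817085e-03, -3.12303484e-05]), 'eef_pos': array([ 0.15992568, -0.6294279 ,  0.23050053]), 'ee_rot': array([-0.70153598, -0.08832124,  0.70173974, -0.08722364]), 'wrist_force': array([-0.26654623,  0.91313834,  0.35886173]), 'wrist_torque': array([-0.05379589, -0.00341436,  0.03401919]), 'opening': 0.08561820916996522}
```

View pics/top0.png

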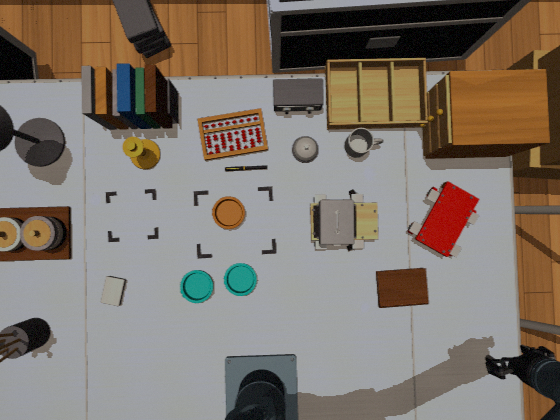

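View pics/sc0.png

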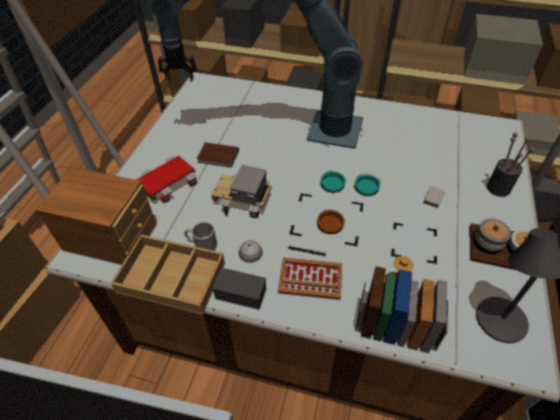

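Candidates for the ashtray are amber (229,213), teal (197,286) and teal (240,279), so I choose amber. For the caddy they are wooden with the grey box (345,222) and red (447,218), so I choose wooden. I'll check both in one enlarged crop.

Run:
```python
from h import *
p,d,c=load('top0.png')
cr=p[155:275,95:395]
cr=cv2.resize(cr,None,fx=2.66,fy=2.66,interpolation=cv2.INTER_CUBIC)
cv2.imwrite('pics/crop0.png',cr[:,:,::-1])
for n,u,v,z in [('ash',229,213,.03),('caddy front?',313,222,.06),('caddyrear',379,221,.06),('boxc',338,222,.12),('bell',305,149,.05),('pen',246,168,.01),('candle',148,153,.02),('tin',113,291,.02),('mug',360,143,.05),('teal1',197,286,.03),('teal2',240,279,.03),('abacus',233,134,.02),('book',402,287,.026),('redfront',415,235,.05)]:
    print(n,ray(c,u,v,z).round(3))
```

```text
ash [0.544 0.083 0.03 ]
caddy front? [ 0.509 -0.168  0.06 ]
caddyrear [ 0.506 -0.365  0.06 ]
boxc [ 0.506 -0.234  0.12 ]
bell [ 0.729 -0.152  0.05 ]
pen [0.682 0.03  0.01 ]
candle [0.734 0.327 0.02 ]
tin [0.318 0.438 0.02 ]
mug [ 0.743 -0.318  0.05 ]
teal1 [0.327 0.184 0.03 ]
teal2 [0.344 0.055 0.03 ]
abacus [0.787 0.066 0.02 ]
book [ 0.304 -0.436  0.026]
redfront [ 0.461 -0.474  0.05 ]
```

View pics/crop0.png

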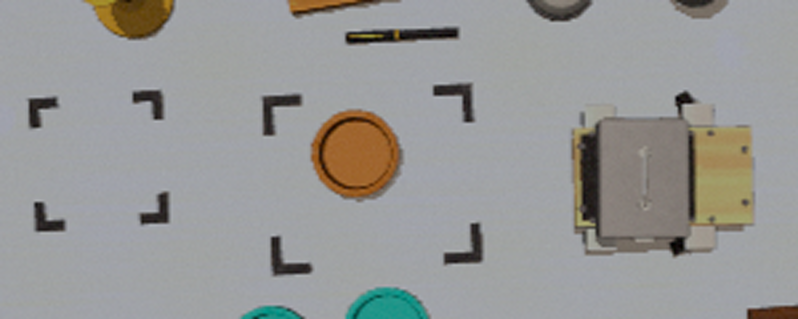

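The crop confirms the amber ashtray at crop (356,154) and the wooden caddy with the grey box, its rear face at crop x≈753. The small mark's centre is near crop (99,161) and the large mark's near (372,179). Next I work out poses.

Run:
```python
from h import *
p,d,c=load('top0.png')
g=lambda x,y,z=0:ray(c,95+(x+.5)/2.66-.5,155+(y+.5)/2.66-.5,z)[:2]
S=np.array([g(*a) for a in [(29,100),(161,92),(168,221),(37,231)]])
L=np.array([g(*a) for a in [(264,97),(470,85),(481,262),(274,273)]])
print('S',S.round(3),S.mean(0).round(4))
print('L',L.round(3),L.mean(0).round(4))
e=(L[0]-L[1])+(L[3]-L[2]); print('L yaw',np.degrees(np.arctan2(e[1],e[0])),np.linalg.norm(e)/2,np.linalg.norm(L[0]-L[3]))
D=np.array([g(*a,.06) for a in [(573,128),(752,126),(755,225),(574,227)]])
print('D',D.round(3),D.mean(0).round(4)); e=(D[0]-D[1])+(D[3]-D[2]);print('D yaw',np.degrees(np.arctan2(e[1],e[0])),np.linalg.norm(e)/2)
print('castors',g(685,99,.018),g(677,247,.018))
# ashtray via colour: foot and rim
hsv=cv2.cvtColor(p,cv2.COLOR_RGB2HSV)
m=((hsv[...,0]<18)&(hsv[...,1]>150)).astype(np.uint8); m[:180]=0;m[250:]=0;m[:,:200]=0;m[:,260:]=0
x,y,w,h=cv2.boundingRect(m);print(x,y,w,h, ray(c,x+w/2-.5,y+h/2-.5,.03), ray(c,x-.5,y+h/2,.03)-ray(c,x+w-.5,y+h/2,.03))
s=r.sense()
from scipy.spatial.transform import Rotation as R
print(R.from_quat(s['ee_rot']).as_matrix().round(3))
```

```text
S [[0.619 0.464]
 [0.625 0.312]
 [0.475 0.307]
 [0.467 0.457]] [0.5465 0.385 ]
L [[ 0.616  0.193]
 [ 0.623 -0.047]
 [ 0.417 -0.054]
 [ 0.411  0.186]] [0.5166 0.0693]
L yaw 91.60020269551299 0.24005321717067135 0.2047241983477155
D [[ 0.566 -0.161]
 [ 0.563 -0.362]
 [ 0.452 -0.362]
 [ 0.456 -0.159]] [ 0.5092 -0.261 ]
D yaw 89.04157675353272 0.20180756808810962
castors [ 0.59875252 -0.29543517] [ 0.42822771 -0.28034892]
212 197 33 32 [0.54525001 0.08605433 0.03      ] [0.00273379 0.0996347  0.        ]
[[-0.     0.246 -0.969]
 [ 0.002 -0.969 -0.246]
 [-1.    -0.002  0.   ]]
```

Emit:
play_rows --plan '[{"dy": -34,"dz": -35},{"dy": -34,"dz": -35},{"dy": -34,"dz": -35},{"dy": -34,"dz": -35},{"dy": -34,"dz": -35},{"dy": -34,"dz": -35},{"dy": -34,"dz": -35},{"dy": -34,"dz": -35},{"dy": -34,"dz": -35},{"dy": -34,"dz": -35},{"dy": -34,"dz": -35},{"dy": -34,"dz": -35}]' --jaw 75

```text
invalid input
```

Emit:
play_rows --plan '[{"twist": -8.5},{"twist": -8.5},{"twist": -8.5},{"twist": -8.5},{"twist": -8.5},{"twist": -8.5},{"twist": -8.5},{"twist": -8.5},{"twist": -7.0},{}]'

```text
invalid input
```

```bash
cat >> h.py <<'E'
from scipy.spatial.transform import Rotation as R
def st():
    s=r.sense(); M=R.from_quat(s['ee_rot']).as_matrix(); print('t',s['time'],'p',s['eef_pos'].round(4),'op',round(s['opening'],4),'F',s['wrist_force'].round(1)); print(M.round(3)); print('q',s['qpos'].round(2)); return s,M
E
python3 - <<'E'
from h import *
s,M=st()
print('to start', (M.T@(np.array([.545,.0,.1])-s['eef_pos'])*1000).round())
E
```

```text
t 0.1 p [ 0.1599 -0.6294  0.2305] op 0.0856 F [-0.3  0.9  0.4]
[[-0.     0.246 -0.969]
 [ 0.002 -0.969 -0.246]
 [-1.    -0.002  0.   ]]
q [ 1.26  0.54 -0.    1.54  0.    1.07 -0.07]
to start [ 131. -515. -528.]
```

Emit:
play_rows --plan '[{"dx": 0,"dy": -34,"dz": -35,"twist": 0},{"dx": 0,"dy": -34,"dz": -35,"twist": 0},{"dx": 0,"dy": -34,"dz": -35,"twist": 0}]' --jaw 75

```text
time: 0.4
eef_pos: [0.2321, -0.5066, 0.2283]
ee_rot: [-0.701, -0.084, 0.704, -0.083]
wrist_force: [1.3, -0.6, 0.6]
opening: 0.0603
```

Emit:
play_rows --plan '[{"dx": 0,"dy": -34,"dz": -35,"twist": 0},{"dx": 0,"dy": -34,"dz": -35,"twist": 0},{"dx": 0,"dy": -34,"dz": -35,"twist": 0},{"dx": 0,"dy": -34,"dz": -35,"twist": 0},{"dx": 0,"dy": -34,"dz": -35,"twist": 0},{"dx": 0,"dy": -34,"dz": -35,"twist": 0},{"dx": 0,"dy": -34,"dz": -35,"twist": 0},{"dx": 0,"dy": -34,"dz": -35,"twist": 0},{"dx": 0,"dy": -34,"dz": -35,"twist": 0},{"dx": 0,"dy": -34,"dz": -35,"twist": 0},{"dx": 0,"dy": -34,"dz": -35,"twist": 0}]'

```text
time: 1.5
eef_pos: [0.5215, -0.0382, 0.2255]
ee_rot: [-0.7, -0.083, 0.705, -0.082]
wrist_force: [0.8, -1.1, 0.2]
opening: 0.0599
```

Emit:
play_rows --plan '[{"dx": 0,"dy": 0,"dz": 0,"twist": -8.5},{"dx": 0,"dy": 0,"dz": 0,"twist": -8.5},{"dx": 0,"dy": 0,"dz": 0,"twist": -8.5},{"dx": 0,"dy": 0,"dz": 0,"twist": -8.5},{"dx": 0,"dy": 0,"dz": 0,"twist": -8.5},{"dx": 0,"dy": 0,"dz": 0,"twist": -8.5},{"dx": 0,"dy": 0,"dz": 0,"twist": -8.5},{"dx": 0,"dy": 0,"dz": 0,"twist": -8.5},{"dx": 0,"dy": 0,"dz": 0,"twist": -8},{"dx": 0,"dy": 0,"dz": 0,"twist": 0}]'

```text
time: 2.5
eef_pos: [0.5221, -0.0264, 0.2223]
ee_rot: [0.495, 0.508, -0.498, 0.5]
wrist_force: [-0.1, -0.9, -0.6]
opening: 0.0599
```

Run:
```python
from h import *
s,M=st()
print('to start', (M.T@(np.array([.545,.0,.1])-s['eef_pos'])*1000).round())
```

```text
t 2.5 p [ 0.5221 -0.0264  0.2223] op 0.0599 F [-0.1 -0.9 -0.6]
[[-0.011  1.     0.014]
 [ 0.005  0.014 -1.   ]
 [-1.    -0.011 -0.005]]
q [ 0.44  0.4  -0.59  1.85  0.26  0.98 -0.25]
to start [122.  25. -25.]
```

Emit:
play_rows --plan '[{"dx": 20,"dy": 24,"dz": -26,"twist": 0},{"dx": 45,"dy": 0,"dz": 0,"twist": 0},{"dx": 45,"dy": 0,"dz": 0,"twist": 0},{"dx": 45,"dy": 0,"dz": 0,"twist": 0},{"dx": 30,"dy": 0,"dz": 0,"twist": 0},{"dx": 15,"dy": 0,"dz": 0,"twist": 0},{"dx": 0,"dy": 0,"dz": 0,"twist": 0}]'

```text
time: 3.2
eef_pos: [0.547, 0.0002, 0.0162]
ee_rot: [-0.503, -0.499, 0.505, -0.494]
wrist_force: [0.3, 0.4, 0.9]
opening: 0.0606
```

Run:
```python
from h import *
s,M=st()
```

```text
t 3.2 p [5.47e-01 2.00e-04 1.62e-02] op 0.0606 F [0.3 0.4 0.9]
[[-0.007  1.    -0.015]
 [ 0.003 -0.015 -1.   ]
 [-1.    -0.007 -0.003]]
q [ 0.24  0.74 -0.43  1.9   0.49  0.62 -0.51]
```

Emit:
play_rows --plan '[{"dx": 9,"dy": 0,"dz": 0,"twist": 0},{"dx": 0,"dy": 0,"dz": -10,"twist": 0},{"dx": 0,"dy": 0,"dz": -10,"twist": 0},{"dx": 0,"dy": 0,"dz": -8,"twist": 0},{"dx": 0,"dy": 0,"dz": -8,"twist": 0},{"dx": 0,"dy": 0,"dz": -8,"twist": 0},{"dx": 0,"dy": 0,"dz": -8,"twist": 0},{"dx": 0,"dy": 0,"dz": -8,"twist": 0}]'

```text
time: 4.0
eef_pos: [0.5521, 0.0643, 0.0123]
ee_rot: [0.506, 0.495, -0.504, 0.495]
wrist_force: [0.3, -1.4, -0.9]
opening: 0.0601
```

Run:
```python
from h import *
s,M=st()
p,d,c=cam('top','t1.png')
cr=cv2.resize(p[160:260,140:280],None,fx=4,fy=4,interpolation=cv2.INTER_CUBIC)
cv2.imwrite('pics/t1c.png',cr[:,:,::-1])
```

```text
t 4.0 p [0.5521 0.0643 0.0123] op 0.0601 F [ 0.3 -1.4 -0.9]
[[ 0.001  1.    -0.02 ]
 [ 0.002 -0.02  -1.   ]
 [-1.     0.001 -0.002]]
q [ 0.12  0.75 -0.41  1.88  0.5   0.61 -0.63]
```

View pics/t1c.png

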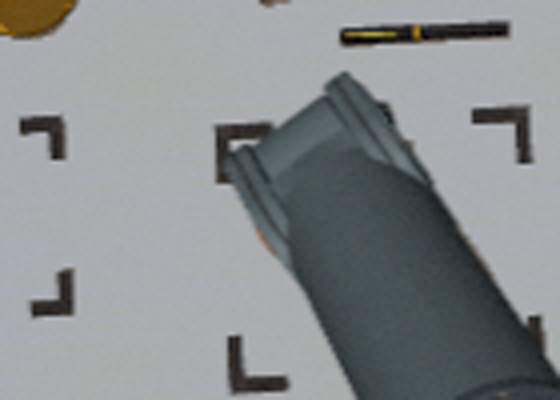

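Emit:
play_rows --plan '[{"dx": 3,"dy": -1,"dz": -9,"twist": -1},{"dx": 2,"dy": -1,"dz": -10,"twist": 0},{"dx": 1,"dy": -1,"dz": -10,"twist": 0},{"dx": 0,"dy": -1,"dz": -10,"twist": 0},{"dx": 0,"dy": -1,"dz": -10,"twist": 0},{"dx": 0,"dy": -1,"dz": -10,"twist": 0},{"dx": 0,"dy": -1,"dz": -10,"twist": 0},{"dx": 0,"dy": -1,"dz": -10,"twist": 0},{"dx": 0,"dy": -1,"dz": -10,"twist": 0},{"dx": 0,"dy": -1,"dz": -10,"twist": 0},{"dx": 0,"dy": -1,"dz": -10,"twist": 0},{"dx": 0,"dy": -1,"dz": -10,"twist": 0}]'

```text
time: 5.25
eef_pos: [0.5467, 0.1777, 0.0083]
ee_rot: [-0.5, -0.491, 0.505, -0.504]
wrist_force: [-0.8, -6.1, 5.8]
opening: 0.0605
```

Run:
```python
from h import *
s,M=st()
p,d,c=cam('wrist','w1.png')
p2,d2,c2=cam('scene','s1.png')
cv2.imwrite('pics/s1c.png',np.hstack([p[:,:,::-1][::1],cv2.resize(p2[170:280,260:440],None,fx=1.3,fy=420/110)[:,:,::-1]]))
print(proj(c,[.5465,.385,0]),proj(c2,[.5465,.385,0]))
```

```text
t 5.25 p [0.5467 0.1777 0.0083] op 0.0605 F [-0.8 -6.1  5.8]
[[ 0.008  1.    -0.01 ]
 [-0.018 -0.01  -1.   ]
 [-1.     0.008  0.018]]
q [-0.11  0.77 -0.39  1.84  0.5   0.63 -0.83]
[ 269.67954383 -271.17116135] [414.45634934 242.03633215]
```

View pics/s1c.png

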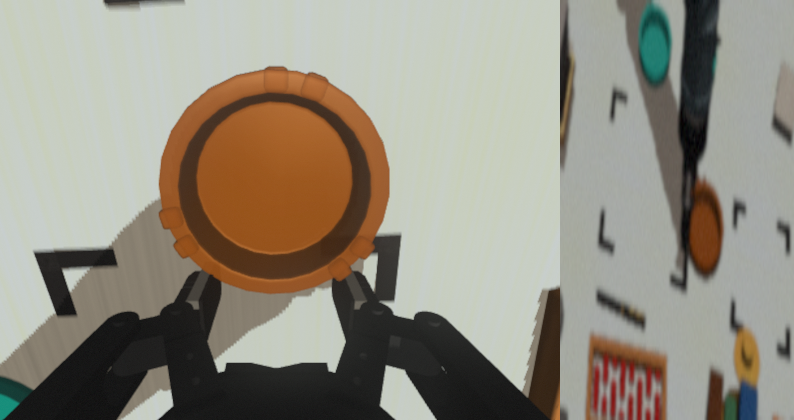

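The ashtray sits in the finger cradle, with its centre near wrist pixel (274,180) and the finger contacts near (205,280) and (345,280). I'll measure the centre-to-TCP offset.

Run:
```python
from h import *
p,d,c=load('w1.png')
hsv=cv2.cvtColor(p,cv2.COLOR_RGB2HSV)
m=((hsv[...,0]<20)&(hsv[...,1]>120)&(hsv[...,2]>60)).astype(np.uint8);m[:,500:]=0
x,y,w,h=cv2.boundingRect(m);print(x,y,w,h)
a=ray(c,x+w/2,y+h/2,.03);print(a,ray(c,x,180,.03),ray(c,x+w,180,.03),ray(c,274,y,.03),ray(c,274,y+h,.03))
```

```text
159 67 230 227
[0.54593437 0.23419617 0.03      ] [0.49785569 0.23502448 0.03      ] [0.59436906 0.23379176 0.03      ] [0.54649849 0.2770782  0.03      ] [0.54519492 0.17798627 0.03      ]
```

Emit:
play_rows --plan '[{"dx": -2,"dy": -0.5,"dz": -10,"twist": -0.5},{"dx": 0,"dy": -0.5,"dz": -10,"twist": 0},{"dx": 0,"dy": 0,"dz": -10,"twist": 0},{"dx": 0,"dy": -0.5,"dz": -10,"twist": 0},{"dx": 0,"dy": 0,"dz": -10,"twist": 0},{"dx": 0,"dy": -0.5,"dz": -10,"twist": 0},{"dx": 0,"dy": 0,"dz": -10,"twist": 0},{"dx": 0,"dy": -0.5,"dz": -10,"twist": 0},{"dx": 0,"dy": 0,"dz": -10,"twist": 0},{"dx": 0,"dy": 0,"dz": -10,"twist": 0},{"dx": 0,"dy": 0,"dz": -10,"twist": 0}]'

```text
time: 6.45
eef_pos: [0.5425, 0.2966, 0.008]
ee_rot: [0.497, 0.494, -0.503, 0.506]
wrist_force: [0.1, -6.2, 5.2]
opening: 0.0604
```

Run:
```python
from h import *
s,M=st()
p,d,c=cam('wrist','w2.png')
print('mark px',[proj(c,[x,y,0]).round() for x,y in [(.619,.464),(.625,.312),(.475,.307),(.467,.457)]])
```

```text
t 6.45 p [0.5425 0.2966 0.008 ] op 0.0604 F [ 0.1 -6.2  5.2]
[[ 0.006  1.     0.   ]
 [-0.019  0.    -1.   ]
 [-1.     0.006  0.019]]
q [-0.3   0.82 -0.4   1.71  0.48  0.71 -0.96]
mark px [array([ 474., -117.]), array([422., 239.]), array([158., 248.]), array([ 85., -95.])]
```

View pics/w2.png

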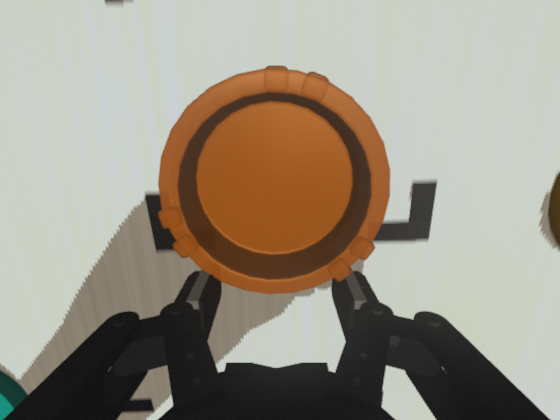

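Both near corners of the small mark, at (430,241) and (157,250), agree with my projection. The ashtray needs +38 mm in y and a few mm in x.

Emit:
play_rows --plan '[{"dx": -1,"dy": 2,"dz": -8,"twist": 0},{"dx": 0,"dy": 1,"dz": -8,"twist": 0},{"dx": 0,"dy": 1,"dz": -7,"twist": 0},{"dx": 0,"dy": 1,"dz": -6,"twist": 0},{"dx": 0,"dy": 0,"dz": -4,"twist": 0},{"dx": 0,"dy": 0,"dz": -3,"twist": 0},{"dx": 0,"dy": 0,"dz": 0,"twist": 0}]'

```text
time: 7.2
eef_pos: [0.5462, 0.34, 0.008]
ee_rot: [0.496, 0.496, -0.502, 0.506]
wrist_force: [0.8, -1.3, 1.0]
opening: 0.0605
```

Emit:
play_rows --plan '[{"dx": 0,"dy": 0,"dz": 10,"twist": 0},{"dx": 0,"dy": 0,"dz": 30,"twist": 0},{"dx": -20,"dy": 0,"dz": 40,"twist": 0},{"dx": -45,"dy": 0,"dz": 0,"twist": 0},{"dx": -45,"dy": 0,"dz": 0,"twist": 0},{"dx": -45,"dy": 0,"dz": 0,"twist": 0},{"dx": -40,"dy": 0,"dz": 0,"twist": 0},{"dx": 0,"dy": 0,"dz": 0,"twist": 0}]'

```text
time: 8.0
eef_pos: [0.5439, 0.2585, 0.2089]
ee_rot: [0.498, 0.498, -0.5, 0.503]
wrist_force: [0.3, -0.5, 0.8]
opening: 0.0603
```

Run:
```python
from h import *
s,M=st()
p,d,c=cam('wrist','w3.png')
hsv=cv2.cvtColor(p,cv2.COLOR_RGB2HSV)
m=((hsv[...,0]<20)&(hsv[...,1]>120)&(hsv[...,2]>60)).astype(np.uint8)
n,l,stt,cen=cv2.connectedComponentsWithStats(m)
for i in range(1,n):
    if stt[i,4]>300: print(stt[i],cen[i],ray(c,stt[i,0]+stt[i,2]/2,stt[i,1]+stt[i,3]/2,.03).round(4))
print([proj(c,[x,y,0]).round() for x,y in [(.619,.464),(.625,.312),(.475,.307),(.467,.457)]])
print('to caddy rear', (M.T@(np.array([.506,-.41,.2])-s['eef_pos'])*1000).round())
```

```text
t 8.0 p [0.5439 0.2585 0.2089] op 0.0603 F [ 0.3 -0.5  0.8]
[[ 0.003  1.     0.003]
 [-0.008  0.003 -1.   ]
 [-1.     0.003  0.008]]
q [-0.14  0.54 -0.53  1.67  0.32  1.03 -0.77]
[ 228    3   98  112 7549] [276.39369453  61.62922241] [0.5449 0.3921 0.03  ]
[ 405   70   85   86 3770] [438.96498674 119.27320955] [0.7239 0.342  0.03  ]
[ 404  247  102  115 3464] [459.44919169 287.67234411] [0.7807 0.1034 0.03  ]
[array([351., -15.]), array([345., 140.]), array([217., 144.]), array([200.,  -8.])]
to caddy rear [ 14. -40. 668.]
```

View pics/w3.png

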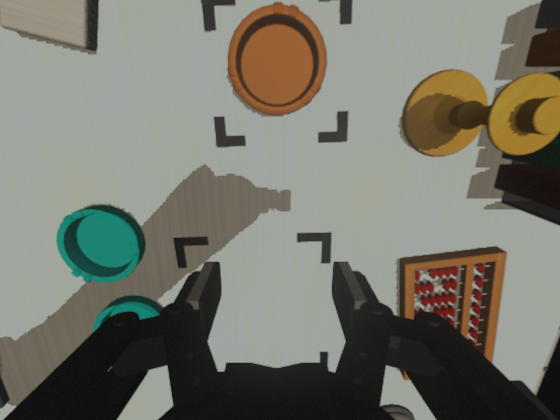

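The amber ashtray at (277,61) lies inside its square, whose near corners are at (218,146) and (347,141). It measures about 7 mm from the centre, inside tolerance. Next I go behind the caddy at a safe height.

Emit:
play_rows --plan '[{"dx": 0,"dy": -3,"dz": 47,"twist": 0},{"dx": 0,"dy": -3,"dz": 47,"twist": 0},{"dx": 0,"dy": -3,"dz": 47,"twist": 0},{"dx": 0,"dy": -3,"dz": 47,"twist": 0},{"dx": 0,"dy": -3,"dz": 47,"twist": 0},{"dx": 0,"dy": -3,"dz": 47,"twist": 0},{"dx": 0,"dy": -3,"dz": 47,"twist": 0},{"dx": 0,"dy": -3,"dz": 47,"twist": 0},{"dx": 0,"dy": -3,"dz": 47,"twist": 0},{"dx": 0,"dy": -3,"dz": 47,"twist": 0},{"dx": 0,"dy": -3,"dz": 47,"twist": 0},{"dx": 0,"dy": -3,"dz": 47,"twist": 0}]'

```text
time: 9.25
eef_pos: [0.4997, -0.3192, 0.1921]
ee_rot: [0.493, 0.509, -0.498, 0.5]
wrist_force: [1.6, 0.6, 0.5]
opening: 0.0602
```

Run:
```python
from h import *
s,M=st()
print('to caddy rear', (M.T@(np.array([.506,-.405,.2])-s['eef_pos'])*1000).round())
```

```text
t 9.25 p [ 0.4997 -0.3192  0.1921] op 0.0602 F [1.6 0.6 0.5]
[[-0.014  1.     0.018]
 [ 0.003  0.018 -1.   ]
 [-1.    -0.014 -0.004]]
q [ 0.79  0.53 -0.41  1.7   0.24  0.98  0.31]
to caddy rear [-8.  5. 86.]
```

Emit:
play_rows --plan '[{"dx": 0,"dy": 3,"dz": 40,"twist": 1},{"dx": 0,"dy": 3,"dz": 40,"twist": 1},{"dx": 0,"dy": 0,"dz": 6,"twist": 0},{"dx": 0,"dy": 0,"dz": 0,"twist": 0}]'

```text
time: 9.65
eef_pos: [0.4984, -0.4165, 0.1836]
ee_rot: [-0.503, -0.499, 0.512, -0.486]
wrist_force: [-0.2, 0.5, -0.0]
opening: 0.0603
```

Run:
```python
from h import *
s,M=st()
p,d,c=cam('wrist','w4.png')
t,_,_=cam('top','t4.png'); 
print([proj(c,[x,y,.06]).round() for x,y in [(.563,-.362),(.452,-.362)]])
```

```text
t 9.65 p [ 0.4984 -0.4165  0.1836] op 0.0603 F [-0.2  0.5 -0. ]
[[-0.022  0.999 -0.031]
 [ 0.005 -0.031 -1.   ]
 [-1.    -0.022 -0.004]]
q [ 0.87  0.62 -0.36  1.54  0.25  1.04  0.4 ]
[array([350., 146.]), array([226., 150.])]
```

View pics/w4.png

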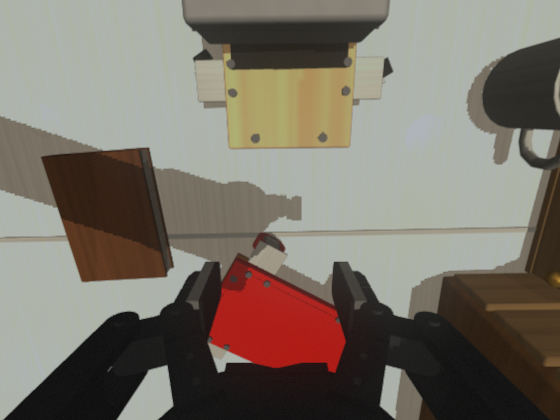

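The caddy's rear edge runs from (230,149) to (351,146), matching the estimate. The red decoy's castor at (268,242) is close behind, so I'll check the gap.

Run:
```python
from h import *
p,d,c=load('w4.png')
for u,v,z in [(268,234,.03),(285,240,.03),(265,247,.045),(240,257,.06),(340,303,.06),(230,149,.06),(351,146,.06)]: print(u,v,ray(c,u,v,z).round(3),d[v,u])
```

```text
268 234 [ 0.485 -0.458  0.03 ] 0.34917665
285 240 [ 0.503 -0.465  0.03 ] 0.35478958
265 247 [ 0.482 -0.466  0.045] 0.3056353
240 257 [ 0.457 -0.47   0.06 ] 0.30981454
340 303 [ 0.561 -0.527  0.06 ] 0.13753876
230 149 [ 0.455 -0.361  0.06 ] 0.32192534
351 146 [ 0.564 -0.362  0.06 ] 0.31726822
```

Emit:
play_rows --plan '[{"dx": 5,"dy": 11,"dz": -20,"twist": -1},{"dx": 40,"dy": 2,"dz": 0,"twist": 0},{"dx": 40,"dy": 1,"dz": 0,"twist": 0},{"dx": 40,"dy": 0,"dz": 0,"twist": 0},{"dx": 18,"dy": 0,"dz": 0,"twist": 0},{"dx": 0,"dy": 0,"dz": 0,"twist": 0}]'

```text
time: 10.35
eef_pos: [0.5188, -0.3761, 0.0377]
ee_rot: [0.497, 0.509, -0.498, 0.496]
wrist_force: [-0.2, 0.3, -0.7]
opening: 0.0603
```

Run:
```python
from h import *
s,M=st()
```

```text
t 10.35 p [ 0.5188 -0.3761  0.0377] op 0.0603 F [-0.2  0.3 -0.7]
[[-0.015  1.     0.01 ]
 [ 0.011  0.01  -1.   ]
 [-1.    -0.015 -0.011]]
q [ 0.78  0.8  -0.33  1.64  0.33  0.78  0.31]
```

Emit:
play_rows --plan '[{"dx": 6,"dy": -9,"dz": 0,"twist": 1},{"dx": 0,"dy": 0,"dz": -4,"twist": 0},{"dx": 0,"dy": 0,"dz": -5,"twist": 0},{"dx": 0,"dy": 0,"dz": -6,"twist": 0},{"dx": 0,"dy": 0,"dz": -6,"twist": 0},{"dx": 0,"dy": 0,"dz": -6,"twist": 0},{"dx": 0,"dy": 0,"dz": -6,"twist": 0},{"dx": 0,"dy": 0,"dz": -6,"twist": 0}]'

```text
time: 11.15
eef_pos: [0.5127, -0.3338, 0.0375]
ee_rot: [0.501, 0.502, -0.502, 0.495]
wrist_force: [-0.0, -1.0, -0.8]
opening: 0.0603
```

Run:
```python
from h import *
s,M=st()
p,d,c=cam('wrist','w5.png')
t,_,_=cam('top','t5.png'); 
cr=cv2.resize(t[165:285,195:395],None,fx=2.5,fy=2.5,interpolation=cv2.INTER_CUBIC)
cv2.imwrite('pics/w5c.png',np.vstack([cv2.resize(p,(500,375)),cr[:225]])[:600,:,::-1])
```

```text
t 11.15 p [ 0.5127 -0.3338  0.0375] op 0.0603 F [-0.  -1.  -0.8]
[[-0.008  1.    -0.006]
 [ 0.006 -0.006 -1.   ]
 [-1.    -0.008 -0.006]]
q [ 0.73  0.76 -0.32  1.73  0.33  0.72  0.23]
```

View pics/w5c.png

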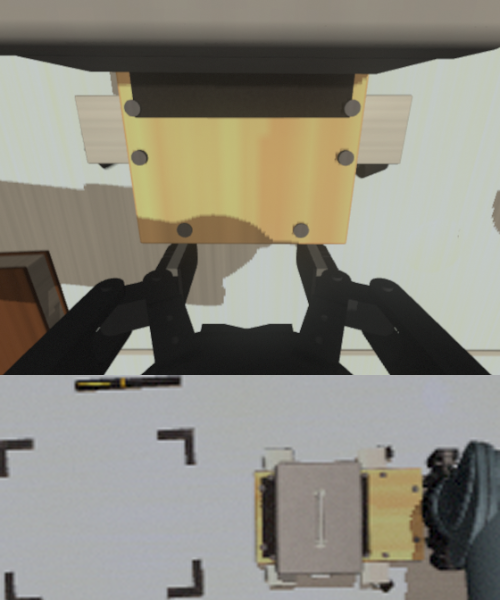

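The caddy is tracking straight and the castors are swinging outwards to the rear. I'll keep pushing, and measure the caddy numerically from the deck's yellow edges in the wrist view.

Emit:
play_rows --plan '[{"dx": 2,"dy": 0,"dz": -6,"twist": 0},{"dx": 1,"dy": 0,"dz": -7,"twist": 0},{"dx": 0,"dy": 0,"dz": -7,"twist": 0},{"dx": 0,"dy": 0,"dz": -7,"twist": 0},{"dx": 0,"dy": 0,"dz": -7,"twist": 0},{"dx": 0,"dy": 0,"dz": -7,"twist": 0},{"dx": 0,"dy": 0,"dz": -7,"twist": 0},{"dx": 0,"dy": 0,"dz": -7,"twist": 0}]'

```text
time: 12.05
eef_pos: [0.5139, -0.2745, 0.035]
ee_rot: [-0.501, -0.502, 0.502, -0.495]
wrist_force: [0.9, -1.0, -0.1]
opening: 0.0599
```

```bash
cat >> h.py <<'E'
def caddy(fn):
    p,d,c=load(fn); hsv=cv2.cvtColor(p,cv2.COLOR_RGB2HSV)
    m=((hsv[...,0]>13)&(hsv[...,0]<32)&(hsv[...,1]>90)&(hsv[...,2]>60)).astype(np.uint8)
    n,l,stt,cen=cv2.connectedComponentsWithStats(m)
    H,W=m.shape; best=max(range(1,n),key=lambda i:stt[i,4]*(abs(cen[i][0]-280)<120))
    m=l==best; rows=np.where(m.sum(1)>60)[0]; r1=rows.max()-6
    L=[];Rr=[]
    for v in range(max(rows.min(),r1-100),r1,2):
        u=np.where(m[v])[0]; L.append(ray(c,u.min()-.5,v,.06)[:2]); Rr.append(ray(c,u.max()+.5,v,.06)[:2])
    B=[]
    for u in range(190,360,4):
        v=np.where(m[:,u])[0]
        if len(v): B.append(ray(c,u,v.max()+.5,.06)[:2])
    L,Rr,B=map(np.array,(L,Rr,B))
    def fit(P,ax): # line angle
        a=np.polyfit(P[:,ax],P[:,1-ax],1); res=abs(P[:,1-ax]-np.polyval(a,P[:,ax])); k=res<=np.median(res)*2+1e-5; return np.polyfit(P[k,ax],P[k,1-ax],1)
    a,b,e=fit(L,1),fit(Rr,1),fit(B,0)
    ys=np.median(B[:,1]); xl,xr=np.polyval(a,ys),np.polyval(b,ys)
    yaws=[90-np.degrees(np.arctan(a[0])),90-np.degrees(np.arctan(b[0])),90+np.degrees(np.arctan(e[0]))]
    rear=np.array([(xl+xr)/2,np.polyval(e,(xl+xr)/2)])
    print('rear',rear.round(4),'width',round(xr-xl,4),'yaws L R back',np.round(yaws,2))
    return rear,yaws
E
python3 - <<'E'
from h import *
caddy('w5.png')
s,M=st()
cam('wrist','w6.png'); caddy('w6.png')
cam('scene','s6.png')
E
```

```text
rear [ 0.5104 -0.3217] width 0.1076 yaws L R back [89.53 89.18 89.87]
t 12.05 p [ 0.5139 -0.2745  0.035 ] op 0.0599 F [ 0.9 -1.  -0.1]
[[-0.007  1.    -0.006]
 [ 0.006 -0.006 -1.   ]
 [-1.    -0.007 -0.006]]
q [ 0.65  0.73 -0.32  1.81  0.34  0.67  0.13]
rear [ 0.5107 -0.2623] width 0.1076 yaws L R back [89.65 89.22 89.86]
```

Emit:
play_rows --plan '[{"dx": 1,"dy": -1,"dz": -8,"twist": 0},{"dx": 0,"dy": 0,"dz": -8,"twist": 0},{"dx": 0,"dy": 0,"dz": -8,"twist": 0},{"dx": 0,"dy": 0,"dz": -8,"twist": 0},{"dx": 0,"dy": 0,"dz": -8,"twist": 0},{"dx": 0,"dy": 0,"dz": -8,"twist": 0},{"dx": 0,"dy": 0,"dz": -8,"twist": 0},{"dx": 0,"dy": 0,"dz": -8,"twist": 0},{"dx": 0,"dy": 0,"dz": -8,"twist": 0},{"dx": 0,"dy": 0,"dz": -8,"twist": 0}]'

```text
time: 13.15
eef_pos: [0.5132, -0.1878, 0.0342]
ee_rot: [-0.501, -0.502, 0.502, -0.495]
wrist_force: [0.7, -1.2, -2.1]
opening: 0.0603
```

Run:
```python
from h import *
s,M=st()
p,d,c=cam('wrist','w7.png'); rear,_=caddy('w7.png')
t,_,c2=cam('top','t7.png'); q,_,_=cam('scene','s7.png')
print('remaining',(np.array([.5194,-.0307])-rear).round(4))
u,v=proj(c2,[.51,rear[1]+.1,.05]).astype(int)
cr=cv2.resize(t[v-50:v+60,u-70:u+70],None,fx=5,fy=5,interpolation=cv2.INTER_CUBIC)
cv2.imwrite('pics/t7c.png',cr[:,:,::-1])
```

```text
t 13.15 p [ 0.5132 -0.1878  0.0342] op 0.0603 F [ 0.7 -1.2 -2.1]
[[-0.007  1.    -0.006]
 [ 0.006 -0.006 -1.   ]
 [-1.    -0.007 -0.006]]
q [ 0.51  0.68 -0.31  1.9   0.34  0.62 -0.02]
rear [ 0.5105 -0.1755] width 0.1075 yaws L R back [89.25 88.84 89.81]
remaining [0.0089 0.1448]
```

View pics/t7c.png

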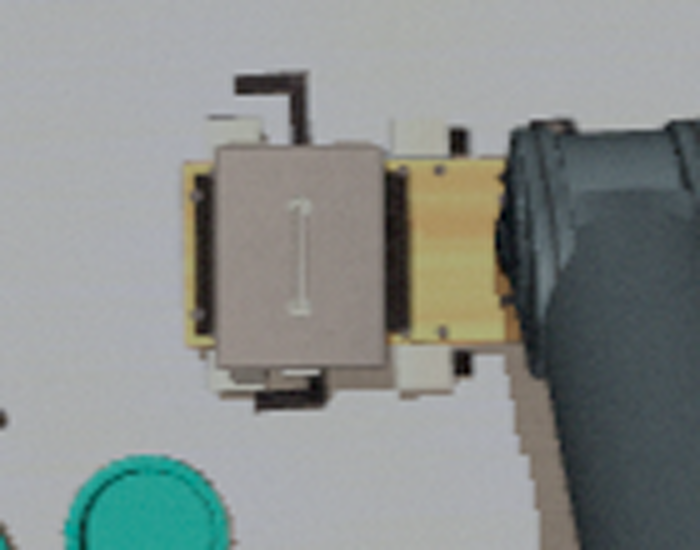

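Both castors trail straight: the dark wheels at crop (458,141) and (462,362) stick out evenly behind their plates. The caddy is still 145 mm short of its mark. Continuing.

Emit:
play_rows --plan '[{"dx": 0,"dy": 0,"dz": -8,"twist": 0},{"dx": 0,"dy": 0,"dz": -9,"twist": 0},{"dx": 0,"dy": 0,"dz": -9,"twist": 0},{"dx": 0,"dy": 0,"dz": -9,"twist": 0},{"dx": 0,"dy": 0,"dz": -9,"twist": 0},{"dx": 0,"dy": 0,"dz": -9,"twist": 0},{"dx": 0,"dy": 0,"dz": -9,"twist": 0},{"dx": 0,"dy": 0,"dz": -9,"twist": 0},{"dx": 0,"dy": 0,"dz": -9,"twist": 0},{"dx": 0,"dy": 0,"dz": -9,"twist": 0},{"dx": 0,"dy": 0,"dz": -7,"twist": 0},{"dx": 0,"dy": 0,"dz": -5,"twist": 0}]'

```text
time: 14.5
eef_pos: [0.5134, -0.079, 0.0348]
ee_rot: [-0.501, -0.502, 0.502, -0.495]
wrist_force: [0.1, -1.6, -1.0]
opening: 0.0601
```

Run:
```python
from h import *
s,M=st()
p,d,c=cam('wrist','w8.png'); rear,_=caddy('w8.png')
print('remaining',(np.array([.5194,-.0307])-rear).round(4))
```

```text
t 14.5 p [ 0.5134 -0.079   0.0348] op 0.0601 F [ 0.1 -1.6 -1. ]
[[-0.008  1.    -0.007]
 [ 0.006 -0.007 -1.   ]
 [-1.    -0.008 -0.006]]
q [ 0.31  0.65 -0.31  1.97  0.33  0.57 -0.23]
rear [ 0.511  -0.0665] width 0.1076 yaws L R back [89.13 88.54 88.83]
remaining [0.0084 0.0358]
```

Emit:
play_rows --plan '[{"dx": 0,"dy": 0,"dz": -6,"twist": -0.5},{"dx": 0,"dy": 0,"dz": -6,"twist": -0.5},{"dx": 0,"dy": 0,"dz": -6,"twist": -0.5},{"dx": 0,"dy": 0,"dz": -5,"twist": 0},{"dx": 0,"dy": 0,"dz": -4,"twist": 0},{"dx": 0,"dy": 0,"dz": -3,"twist": 0},{"dx": 0,"dy": 0,"dz": 0,"twist": 0}]'

```text
time: 15.25
eef_pos: [0.5135, -0.0457, 0.0352]
ee_rot: [0.494, 0.509, -0.495, 0.502]
wrist_force: [-0.8, 0.2, -0.3]
opening: 0.0604
```

Run:
```python
from h import *
s,M=st()
p,d,c=cam('wrist','w9.png'); rear,_=caddy('w9.png')
print('remaining',(np.array([.5194,-.0307])-rear).round(4))
```

```text
t 15.25 p [ 0.5135 -0.0457  0.0352] op 0.0604 F [-0.8  0.2 -0.3]
[[-0.007  1.     0.022]
 [ 0.006  0.022 -1.   ]
 [-1.    -0.007 -0.007]]
q [ 0.25  0.65 -0.31  1.98  0.34  0.57 -0.27]
rear [ 0.5108 -0.0319] width 0.1079 yaws L R back [88.44 88.4  88.5 ]
remaining [0.0086 0.0012]
```

Emit:
play_rows --plan '[{"dx": 0,"dy": 0,"dz": 15,"twist": 0},{"dx": 0,"dy": 0,"dz": 40,"twist": 0},{"dx": -20,"dy": 0,"dz": 40,"twist": 0},{"dx": -45,"dy": 0,"dz": 45,"twist": 0},{"dx": -45,"dy": 0,"dz": 45,"twist": 0},{"dx": -45,"dy": 0,"dz": 45,"twist": 0},{"dx": 0,"dy": 0,"dz": 45,"twist": 0},{"dx": 0,"dy": 0,"dz": 45,"twist": 0},{"dx": 0,"dy": 0,"dz": 0,"twist": 0}]'

```text
time: 16.2
eef_pos: [0.5178, -0.3566, 0.163]
ee_rot: [0.494, 0.508, -0.496, 0.502]
wrist_force: [-0.4, -0.1, 0.4]
opening: 0.0603
```

Run:
```python
from h import *
s,M=st()
t,_,c=cam('top','t9.png')
cr=cv2.resize(t[170:280,95:325],None,fx=3.4,fy=3.4,interpolation=cv2.INTER_CUBIC)
cv2.imwrite('pics/t9c.png',cr[:,:,::-1])
t0=load('top0.png')[0]; df=np.abs(t.astype(int)-t0).max(2)>60
n,l,q,cen=cv2.connectedComponentsWithStats(df.astype(np.uint8)); print([ (q[i].tolist()) for i in range(1,n) if q[i,4]>25])
```

```text
t 16.2 p [ 0.5178 -0.3566  0.163 ] op 0.0603 F [-0.4 -0.1  0.4]
[[-0.008  1.     0.019]
 [ 0.003  0.019 -1.   ]
 [-1.    -0.008 -0.003]]
q [ 0.78  0.61 -0.36  1.63  0.25  0.96  0.35]
[[303, 182, 157, 238, 13504], [310, 189, 67, 63, 1498], [206, 196, 63, 55, 1623], [254, 198, 5, 7, 32], [110, 200, 37, 34, 926], [201, 206, 4, 34, 130], [365, 299, 8, 11, 33], [359, 326, 14, 14, 39], [452, 336, 108, 84, 3968], [225, 410, 9, 10, 46]]
```

View pics/t9c.png

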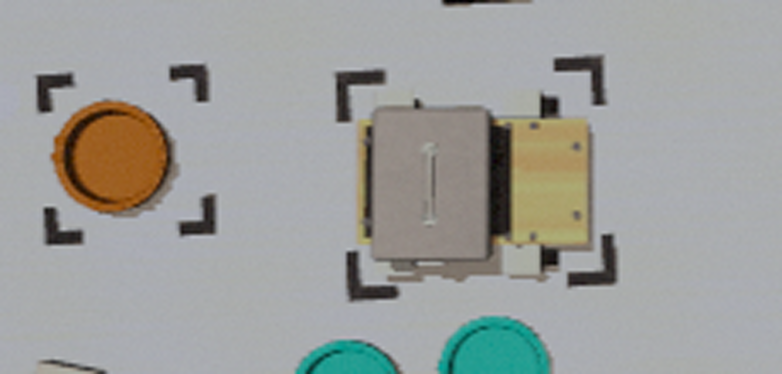

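Both castors trail (dark wheels at crop (548,103) and (548,257)), the caddy is inside its four corners, and the ashtray is inside its square. A final number check follows.

Run:
```python
from h import *
p,d,c=load('t9.png')
g=lambda x,y,z=0:ray(c,95+(x+.5)/3.4-.5,170+(y+.5)/3.4-.5,z)[:2]
S=np.array([g(*a) for a in [(38,76),(206,66),(214,233),(46,243)]]).mean(0)
L=np.array([g(*a) for a in [(337,74),(603,57),(616,282),(349,299)]]); Lm=L.mean(0)
D=np.array([g(*a,.06) for a in [(358,120),(590,119),(592,244),(360,242)]])
y=lambda D:np.degrees(np.arctan2(*((D[0]-D[1]+D[3]-D[2])[::-1])))
print('ash err',g(113,156,.03)-S,'caddy err',D.mean(0)-Lm,D.mean(0),'yaw',y(D),y(L))
P,dd,cc=cam('wrist','w10.png')
print('castors',g(548,103,.018),g(548,257,.018))
st()
```

```text
ash err [-0.00249166  0.00180167] caddy err [-0.0043124  -0.00428676] [0.51256366 0.06467893] yaw 88.27949728167292 92.06326851199697
castors [0.58192745 0.00146611] [0.44354644 0.00502998]
t 16.3 p [ 0.5191 -0.3493  0.1624] op 0.0603 F [-0.   0.2 -0.5]
[[-0.009  1.     0.026]
 [ 0.008  0.026 -1.   ]
 [-1.    -0.009 -0.008]]
q [ 0.78  0.61 -0.37  1.64  0.25  0.96  0.35]
```

```bash
python3 -c "
from h import *
print(workorder.close_job())"
```

```text
the job is handed in; nothing more can be done
None
```

I slid the amber ashtray into its small taped square and pushed the wooden caddy, with the cash box on it, into its larger mark. The job is handed in, after about 16 of the 69 s. No verdict was reported, so the figures below are my own measurements.

| Check | Measured | Limit |
|---|---|---|
| Ashtray from its square's centre | about 3 mm from the top camera, 7 mm from the earlier wrist view | 20 mm |
| Caddy from its mark's centre | about 4 to 6 mm | 20 mm |
| Caddy out of square | about 3 to 4° | 8° |

- **Castors:** both were trailing straight while the caddy was still 145 mm short of its mark. They still trail in the last picture; I judged this by eye and did not measure the angle.
- **Cash box:** it looks to be in its place on the deck, also by eye.
- **Bystanders:** comparing the first and last top pictures showed no change at any of their places. The arm stood clear of everything at the end.
- **Failed or off:** my first two move calls were refused because their rows left out some values, and nothing moved. A small left correction near the end did not turn the caddy, so I left the remaining few degrees as they were within the limit.

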